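# Draw a spacer from a deep pocket with sprung tongs

## Robot

A 6-joint arm with a two-finger parallel gripper is mounted at the origin on the work surface. World frame = base frame: x ahead of the robot, y to its left, z up, the work surface at z = 0. Lengths are in mm, angles in rad, forces in N, time in s.
With the tool pointing down it reaches from about 350 to 875 mm from the base axis. Payload 4.2 kg.
Tool frame: the origin (TCP) lies on the centre line of the jaws, within the pads' length; the fingertips stand 25 mm ahead of it and the grasp point (between the pads) lies 6 mm ahead of it; z points along the fingers, y is the direction in which the jaws open and shut (so a half turn about z gives the same grasp; the last joint's range is limited). The gripper opens to 85 mm and grips with 20 to 120 N. Pads are 22 mm wide; open, the fingers measure 114 mm over their backs; the gripper's body (76 mm by 85 mm) begins 54 mm behind the grasp point. The pads swing forward as they close: fully open they stand 13 mm farther back than shut.
Start: joints at [-1.018, 0.385, 0.008, 0, -1.194, -0.259], TCP at [181.011, -598.193, 256.312] pointing down, gripper open.
Joint ranges: [-3.14, 3.14], [-1.21, 2.06], [-1.07, 1.41], [-3.16, 2.05], [-2.99, -0.16], [-3.1, 3.1]. Speed limits (rad/s): [2.79, 2.79, 3.14, 3.14, 3.14, 3.14].

## Interface

Orientations are given as a unit quaternion [x, y, z, w].
In Python, from bench import arm gives the robot as it stands.
- The arm moves only by the tool drive_tool, never from a script. Its argument "plan" is a list of rows, each a list of 2 entries, a list of its own where there are three numbers: the shift along the tool's x, y, z in m, then the turn about the tool's z in degrees. A call has 1 to 12 rows; each row shifts and turns the commanded pose from where the row before left it, along the tool's axes as they then stand; what a row does not reach is not made up. A row lasts 1/8 s, in which the tool goes at most 62.5 mm and 10.7 degrees, less where a joint would pass 70% of its speed; a pose out of reach is approached as far as the arm can. A call with a gripper value outside its range is refused whole. "fingers" is the closure, from -1 (fully open) to 1 (shut), so that 0 is half open, set as the call begins (left out, the last holds). The fingers move at their own pace and stop on an object; the grip force is fixed at half the most. Time passes only in rows, so rows that do not move let the fingers close. It gives the time, the measured TCP pose, the force and the opening at its end, in the units of the state.
- arm.read_state(): the state, without advancing time (a new reading comes with each control period).
- arm.get_image(name): name is "scene" or "top" or "wrist"; returns a dict with "image" (400x640x3 uint8, red, green, blue), "K" (3x3 intrinsics, pixels), "R" (3x3) and "t" (3): a world point X has camera coordinates R X + t. Camera axes: x right, y down, z forward; pixel columns grow to the right and rows downward; lengths in mm; the calibration is good to about 2 mm. A picture is of the moment at which its call begins. There is no depth.
- arm.job_done(): hands the job in, once; it reports no verdict.
The state is a dict: "clock": time; "joints": joint angles; "joint_vel": joint speeds; "joint_efforts": joint torques, N m; "position": TCP position; "ee_rot": TCP orientation; "contact_force": force on the tool from outside, world axes, zero at the start; "wrist_torque": the same for the moment, N m; "gripper_width": finger opening in mm.
Only numpy, scipy, OpenCV 4.12 (cv2) and the standard library are available. Lean on these libraries where they do the work, as an engineer would, in place of code of your own. Each camera call takes 0.05 s, during which the arm holds its last target.

## Task

Take the sprung tongs from their blue stand, reach down into the narrow pocket of the aluminium motor block and squeeze them on the brass spacer, firmly enough to draw it out of its spring catches but without crushing it or ramming the block. Set the spacer down gently, upright, near the middle of the green dish, then stand the tongs back in the blue stand and let go. Touch the spacer only with the tongs and leave the other parts on the bench alone.

Things in the scene. Friction and masses are not known exactly. Their poses are not given: they have to be found in the camera images.
- block: fixed aluminium motor block, 120 (x) by 100 (y) mm, 57 mm tall, with a small motor lying on its +x side (up to 55 mm tall, reaching 142 mm from the block's centre). Origin: centre of its underside. A pocket opens in the middle of its top. Pressing on the block with the tongs with more than 25 N spoils it
- pocket_mouth (a point): centre of the blue-edged mouth of the block's pocket, on its top face; axes as the block's. The pocket is 22 mm (x) by 42 mm (y), 42 mm deep, walls upright. Copper spring plungers on its x walls press the spacer from +x and -x with 5 N each, 4 to 12 mm above the floor, and hold it by friction: 5 to 8 N of upward pull frees it. Space for the jaws: 14 mm on its +y and -y sides
- spacer_center (a point): centre of the loose brass spacer, an upright round sleeve 14 mm in diameter and 16 mm tall, about 15 g, z its axis, standing in the middle of the pocket's floor (centre 34 mm below the mouth). A pinch of more than 22 N at each jaw crushes it; under about 6 N the jaws slip off as it is drawn out
- tongs_grip (a point): point midway between the orange thumb plates of the loose tongs (76 g), which stand on their tips in the stand. z up; they open and close along y. Plates: 18 mm (x) by 24 mm tall, centred here, 38 mm over their outer faces when open. Squeeze them along y. The hinges are 36 mm above this point, the dark crossbar (16 by 28 mm) ends 42 mm above it, the tips are 74 mm below
- tongs_tip (a point): point midway between the tips of the tongs, at their lower ends; axes as tongs_grip. Jaws 10 mm wide (x), 4 mm thick, lined for the lowest 14 mm. Gap between the jaws 25 mm when open (33 mm outside), 2.9 mm less for each mm that the plates are squeezed together: 14 mm when the plates measure 34 mm
- tong_left (a joint): hinge of one blade of the tongs, rad (both blades move together): 0 open, 0.053 with the jaws 14 mm apart. Closing begins at about 6 N on each plate, and takes about 11 N where the jaws touch the spacer; beyond that each jaw pinches with about a third of the extra force on its plate
- stand_mouth (a point): centre of the mouth of the blue stand, a fixed block 50 (x) by 70 (y) mm, 48 mm tall; z up. An upright well 18 mm (x) by 42 mm (y), 40 mm deep; the tongs stand in it on their tips, their y along the stand's y (either way round), tips 40 mm below this point
- dish_floor (a point): centre of the inner floor of the fixed round green dish, 72 mm inside diameter; floor 6 mm and rim 14 mm above the table
- hub: steel coupling hub, 40 mm in diameter, 32 mm tall, origin at its underside; leave alone
- jar: small white jar with a yellow cap, 40 mm in diameter, 42 mm tall, origin at its underside; leave alone
- bearing: steel bearing ring lying flat, 52 mm in diameter, 14 mm tall, origin at its underside; leave alone
- bolt: bolt standing on its head, 22 mm in diameter, 39 mm tall, origin at its underside; leave alone
There are look-alikes about, which are no part of the job. Several things have the shape of the block; the one meant has the colours described above.

How it is judged (in metres and radians):
On the way, in this order (a step that is already met when the one before it is completed fails the run):
1. the tongs pinch the spacer while it is deep in the pocket (contact force between tongs and spacer above 3 N and z of spacer_center in the frame of pocket_mouth below -0.025 m), for 0.1 s.
2. the spacer is drawn clear of the pocket, held by the tongs (contact force between tongs and spacer above 1 N and z of spacer_center in the frame of pocket_mouth above 0.01 m and distance between spacer_center and tongs_tip below 0.02 m), for 0.1 s.
3. the spacer stands on the dish's floor with the tongs' tips still about it (set down, not dropped) (horizontal distance between spacer_center and dish_floor below 0.025 m and z of spacer_center in the frame of dish_floor below 0.0105 m and angle between spacer_center's own z axis and vertical below 0.15 rad and distance between spacer_center and tongs_tip below 0.017 m), for 0.1 s.
At the end, for the whole second after the job is handed in: the spacer stands upright (within 0.15 rad) and still on the floor of the green dish, within 25 mm of its centre, and the tongs stand at rest in the well of the blue stand, tips within 6 mm of its floor, upright within 0.2 rad, released (horizontal distance between spacer_center and dish_floor below 0.025 m and z of spacer_center in the frame of dish_floor below 0.0105 m and angle between spacer_center's own z axis and vertical below 0.15 rad and linear speed of each of spacer, tongs below 0.02 m/s and horizontal distance between tongs_tip and stand_mouth below 0.01 m and z of tongs_tip in the frame of stand_mouth below -0.034 m and angle between tongs_grip's own z axis and vertical below 0.2 rad); the robot touches nothing.
It fails at once if the spacer is crushed: pinched with more than 22 N at each jaw (44 N in all) (contact force between tongs and spacer above 44 N).
It fails at once if the tongs press on the block with more than 25 N (contact force between tongs and block above 25 N).
It fails at once if the gripper touches the spacer or the arm presses on the block (contact force between any of the fingers, the arm and spacer above 0.5 N or contact force between the arm and block above 10 N).
It fails at once if a bystander part is moved by more than 15 mm (distance of any of hub, jar, bearing, bolt from where it was at the start of the episode above 0.015 m).
It also fails if it takes over 72 s, if anything falls off the work surface, if the arm or the gripper's body presses on something with over 40 N, if the wrist force passes 120 N, or if a joint passes its speed limit or range.

## Working session

There is one attempt and no reset: what is moved stays moved. The work goes in short steps, Python scripts to look and compute and a tool call to move; the robot and the scene stay as the last step left them, time stands still between calls to the robot, and variables do not carry over. Pictures are saved under pics/ and viewed, and the job is handed in when it is done.

Besides the shell and the picture viewer there is one more tool, called by a JSON object that holds its "fn" and its "kwargs". drive_tool: Moves the arm, as the interface text tells. Its arguments: {"type":"object","properties":{"plan":{"type":"array"},"fingers":{"type":"number"}},"required":["plan"]}

```bash
ls; mkdir -p pics; cat > h.py <<'E'
import numpy as np, cv2, json
from bench import arm
def snap(n,tag):
    d=arm.get_image(n); im=np.array(d["image"])[:,:,::-1].copy()
    cv2.imwrite(f"pics/{tag}.png",im); np.savez(f"pics/{tag}.npz",K=d["K"],R=d["R"],t=d["t"]); return im
def load(tag):
    z=np.load(f"pics/{tag}.npz"); return cv2.imread(f"pics/{tag}.png"),np.array(z["K"]),np.array(z["R"]),np.array(z["t"]).ravel()
def onplane(tag,uv,h):
    im,K,R,t=load(tag); uv=np.atleast_2d(np.array(uv,float))
    d=(R.T@np.linalg.inv(K)@np.c_[uv,np.ones(len(uv))].T).T; c=-R.T@t
    return c+d*((h-c[2])/d[:,2])[:,None]
def proj(tag,X):
    im,K,R,t=load(tag); p=(K@(R@np.atleast_2d(X).T+t[:,None])).T; return p[:,:2]/p[:,2:]
def crop(tag,x0,y0,x1,y1,s,out):
    im=cv2.imread(f"pics/{tag}.png")[y0:y1,x0:x1]; cv2.imwrite(f"pics/{out}.png",cv2.resize(im,None,fx=s,fy=s,interpolation=cv2.INTER_CUBIC))
E
python3 - <<'E'
from h import *
for n in("scene","top","wrist"):
    snap(n,n+"0"); im,K,R,t=load(n+"0"); print(n,K[0,0],(-R.T@t).round(1),R[2].round(3))
print(arm.read_state())
E
```

```text
pics
scene 398.98730772204186 [1074.8 -522.6  662.9] [-0.637  0.523 -0.566]
top 476.7110869830829 [ 230.6   20.3 1366. ] [ 0.14  -0.013 -0.99 ]
wrist 316.41545342646157 [ 115. -618.  373.] [ 0.261  0.08  -0.962]
{'clock': 0.15, 'joints': array([-1.01839694e+00,  3.85409923e-01,  6.94393615e-03, -3.33528663e-04,
       -1.19399468e+00, -2.58563810e-01]), 'joint_vel': array([-2.24173586e-04, -1.39313050e-03,  4.38964698e-03,  1.37872888e-03,
       -5.76471544e-05, -7.05239312e-05]), 'joint_efforts': array([ 1.33587073e-04, -3.92678511e+01,  1.88582182e+01,  4.18856174e+00,
       -3.39258338e-03, -3.97428522e-06]), 'position': array([ 180.89556901, -597.84129314,  255.45910811]), 'ee_rot': array([-1.46328948e-01,  9.89235625e-01,  8.25837850e-04, -1.85814260e-04]), 'contact_force': array([ 0.55279583, -0.88213474,  0.06030087]), 'wrist_torque': array([ 0.00853013,  0.02205465, -0.05332401]), 'gripper_width': 85.47346916774391}
```

View pics/scene0.png

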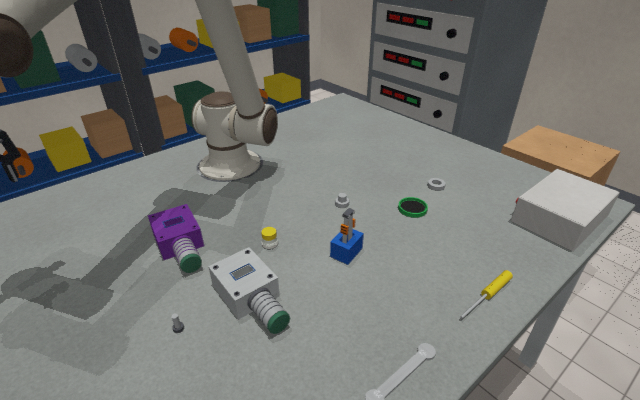

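View pics/top0.png

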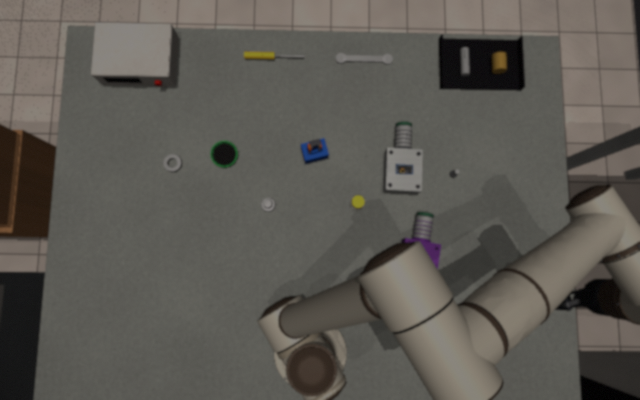

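View pics/wrist0.png

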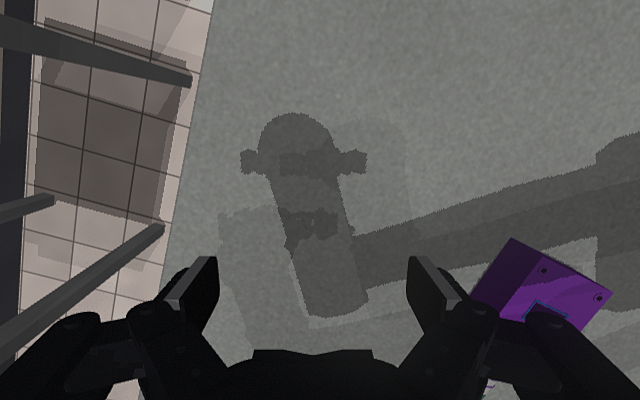

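Block-shaped candidates: the aluminium-grey one at top (404,170) / scene (244,277), and the purple one at top (422,245) / scene (175,228). The grey one fits the description; I'll confirm it in a crop.

```bash
python3 - <<'E'
from h import *
crop("scene0",195,190,375,345,4,"c1"); 
a=cv2.imread("pics/top0.png")
b=np.hstack([cv2.resize(a[110:205,370:440],None,fx=5,fy=5,interpolation=2),cv2.resize(a[110:205,285:350],None,fx=5,fy=5,interpolation=2)]);cv2.imwrite("pics/c2.png",b)
E
```

```text
(no output)
```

View pics/c1.png

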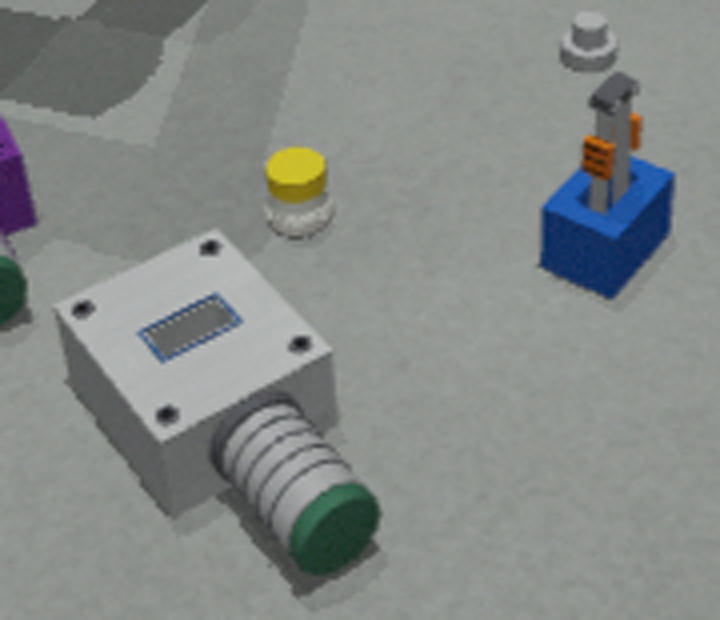

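View pics/c2.png

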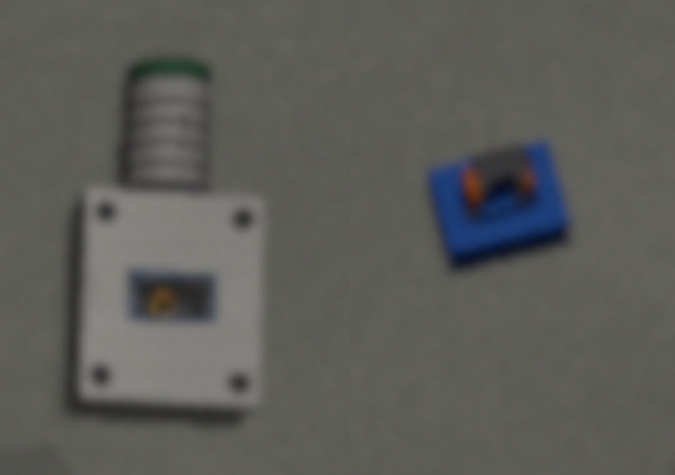

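The crop confirms it: the grey block has a blue-edged pocket with the brass ring inside, while the purple one is a decoy. Next are coarse positions.

```bash
python3 - <<'E'
from h import *
# block top corner in scene crop (c1 /4 + (195,190)), order L,T,R,B
def S(p): return np.array(p,float)/4+np.array([195,190])
c=onplane("scene0",S([(55,308),(215,230),(332,352),(165,440)]),57);print(c.round(1),c.mean(0))
p=onplane("scene0",S([(138,334),(217,293),(242,321),(162,361)]),57);print("pocket",p.round(1),p.mean(0))
s=onplane("scene0",S([(545,207),(640,155),(674,173),(608,240)]),48);print("stand",s.round(1),s.mean(0))
def T(p,x0): return np.array(p,float)/5+np.array([x0,110])
c=onplane("top0",T([(87,190),(263,200),(258,408),(80,400)],370),57);print(c.round(1),c.mean(0))
p=onplane("top0",T([(130,270),(215,273),(215,320),(130,318)],370),57);print("pocket",p.round(1),p.mean(0))
s=onplane("top0",T([(430-350,168),(547-350,142),(566-350,230),(455-350,258)],285),48);print("stand",s.round(1),s.mean(0))
im=cv2.imread("pics/top0.png");hsv=cv2.cvtColor(im,cv2.COLOR_BGR2HSV)
m=cv2.inRange(hsv,(45,100,30),(80,255,255));m[:,:190]=0;m[:,260:]=0;ys,xs=np.nonzero(m);(cx,cy),r=cv2.minEnclosingCircle(np.c_[xs,ys].astype(np.float32));print("dish",cx,cy,r,onplane("top0",(cx,cy),14))
for n,uv,h in(("jar",(358,202),42),("hub?",(268,205),30),("bearing",(172,163),14),("bolt",(455,173),35)):print(n,onplane("top0",uv,h).round(0))
E
```

```text
[[ 451.3 -303.8   57. ]
 [ 454.1 -205.    57. ]
 [ 574.  -209.6   57. ]
 [ 568.6 -305.8   57. ]] [ 511.98660541 -256.03721158   57.        ]
pocket [[ 497.2 -279.6   57. ]
 [ 498.1 -231.5   57. ]
 [ 524.8 -232.8   57. ]
 [ 522.1 -279.9   57. ]] [ 510.55404777 -255.95564036   57.        ]
stand [[553.6 -42.9  48. ]
 [555.6  32.8  48. ]
 [580.9  36.2  48. ]
 [598.1 -34.8  48. ]] [572.04833477  -2.19239077  48.        ]
[[ 570.1 -208.9   57. ]
 [ 566.  -308.5   57. ]
 [ 446.8 -303.5   57. ]
 [ 449.8 -203.9   57. ]] [ 508.1671173  -256.18499546   57.        ]
pocket [[ 524.3 -232.7   57. ]
 [ 523.4 -280.6   57. ]
 [ 496.5 -280.2   57. ]
 [ 496.8 -232.4   57. ]] [ 510.25004452 -256.47396238   57.        ]
stand [[581.   35.4  48. ]
 [597.3 -30.9  48. ]
 [546.2 -42.2  48. ]
 [529.   20.4  48. ]] [563.38805743  -4.31174067  48.        ]
dish 223.9583282470703 153.5 13.279217720031738 [[556.66242276 258.40835052  14.        ]]
jar [[ 417. -127.   42.]]
hub? [[406. 126.  30.]]
bearing [[526. 407.  14.]]
bolt [[ 506. -406.   35.]]
```

{"fn": "drive_tool", "kwargs": {"plan": [[[-0.045,0.027,0],0],[[-0.045,0.027,0],0],[[-0.045,0.027,0],0],[[-0.045,0.027,0],0],[[-0.045,0.027,0],0],[[-0.045,0.027,0],0],[[-0.045,0.027,0],0],[[-0.045,0.027,0],0],[[-0.045,0.027,0],0],[[0,0,0],0],[[0,0,0],0]], "fingers": -1}}

```text
clock: 1.52
position: [498.0, -248.1, 255.9]
ee_rot: [-0.147, 0.989, 0.0, -0.001]
contact_force: [0.1, 0.1, 0.1]
gripper_width: 85.2
```

```bash
python3 - <<'E'
from h import *
snap("wrist","w1"); s=arm.read_state(); print(s["clock"],s["position"],s["ee_rot"],s["contact_force"])
E
```

```text
1.575 [ 497.69812032 -248.6478412   256.08236387] [-1.46095099e-01  9.89270474e-01  1.34765313e-04 -3.64491416e-04] [ 0.24549581 -0.33040239  0.23111468]
```

View pics/w1.png

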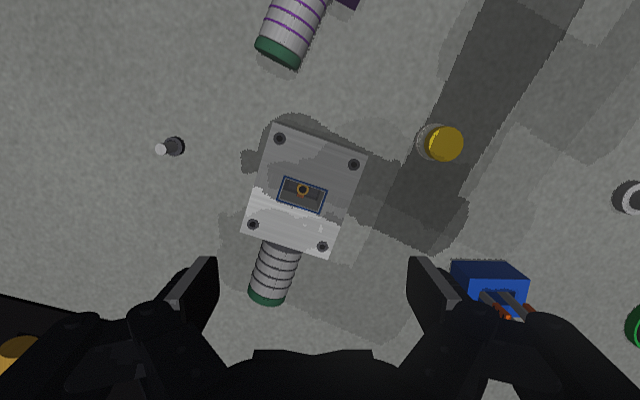

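The wrist view shows the block's pocket at (303,195) with the brass ring inside, and the stand partly hidden at (495,290). I'll measure the pocket.

```bash
python3 - <<'E'
from h import *
im,K,R,t=load("w1");hsv=cv2.cvtColor(im,cv2.COLOR_BGR2HSV)
m=cv2.inRange(hsv,(95,80,30),(125,255,255));m[:170]=0;m[230:]=0;m[:,:260]=0;m[:,345:]=0
ys,xs=np.nonzero(m);r=cv2.minAreaRect(np.c_[xs,ys].astype(np.float32));b=cv2.boxPoints(r);print(len(xs),b)
p=onplane("w1",np.c_[xs,ys],57)[:,:2].astype(np.float32);r=cv2.minAreaRect(p);print(r,cv2.boxPoints(r))
print("screws",onplane("w1",[(279,138),(354,164),(252,224),(322,246)],57).round(1), onplane("w1",[(279,138),(354,164),(252,224),(322,246)],57).mean(0))
print("spacer top",onplane("w1",(302,190),31))
crop("w1",230,110,390,270,4,"c3")
E
```

```text
211 [[275.40002 199.79999]
 [283.60004 175.19998]
 [327.7     189.9    ]
 [319.5     214.5    ]]
((510.9502868652344, -256.3206787109375), (47.7662239074707, 27.51692008972168), 88.08169555664062) [[ 496.40005 -279.72986]
 [ 523.90155 -280.65097]
 [ 525.5005  -232.9115 ]
 [ 497.99902 -231.99039]]
screws [[ 462.1 -293.6   57. ]
 [ 465.  -214.9   57. ]
 [ 556.5 -297.5   57. ]
 [ 559.  -219.1   57. ]] [ 510.63030094 -256.26778658   57.        ]
spacer top [[ 511.79072787 -256.3524938    31.        ]]
```

View pics/c3.png

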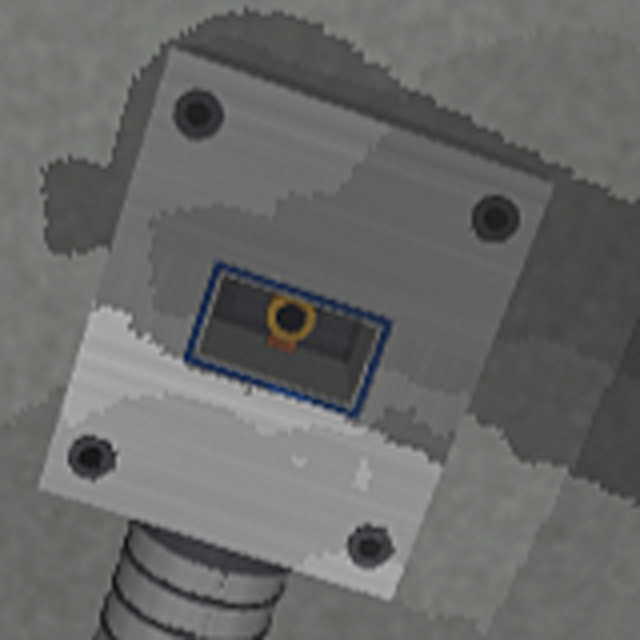

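{"fn": "drive_tool", "kwargs": {"plan": [[[-0.023,0.044,0],0],[[-0.023,0.044,0],0],[[-0.023,0.044,0],0],[[-0.023,0.044,0],0],[[-0.023,0.044,0],0],[[0,0,0],0],[[0,0,0],0]]}}

```text
clock: 2.45
position: [544.2, -5.4, 256.3]
ee_rot: [-0.146, 0.989, -0.0, -0.0]
contact_force: [0.2, -0.4, -0.2]
gripper_width: 85.7
```

```bash
python3 - <<'E'
from h import *
snap("wrist","w2"); s=arm.read_state(); print(s["clock"],s["position"],s["ee_rot"],s["contact_force"])
E
```

```text
2.5 [544.23617776  -5.76583826 256.30478222] [-1.45461817e-01  9.89363849e-01 -2.67781389e-05 -1.81948685e-04] [ 0.37010745 -0.22540805  0.35589927]
```

View pics/w2.png

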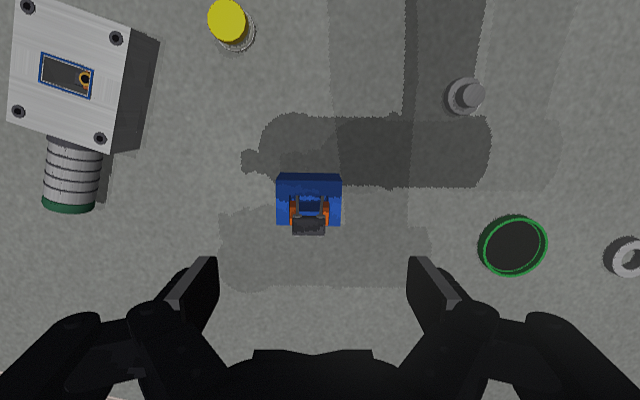

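The stand is at (308,200) with the orange plates at (293,212) and (326,212), the crossbar at (308,226), and the dish at (513,245).

```bash
python3 - <<'E'
from h import *
im,K,R,t=load("w2");hsv=cv2.cvtColor(im,cv2.COLOR_BGR2HSV)
m=cv2.inRange(hsv,(45,100,40),(80,255,255));m[:,:450]=0
ys,xs=np.nonzero(m);p=onplane("w2",np.c_[xs,ys],14)[:,:2].astype(np.float32);print("dish",cv2.minEnclosingCircle(p))
m=cv2.inRange(hsv,(3,150,80),(20,255,255));m[:180]=0;m[250:]=0;m[:,:260]=0;m[:,350:]=0
n,l,st,ce=cv2.connectedComponentsWithStats(m);print(st,ce)
crop("w2",260,160,360,250,8,"c4")
E
```

```text
dish ((555.5406494140625, 253.49183654785156), 43.59482192993164)
[[     0      0    640    400 255826]
 [   290    201      6     24     78]
 [   324    202      1      1      1]
 [   326    202      3      3      5]
 [   323    206      6     20     90]] [[319.50601972 199.49093134]
 [291.76923077 211.53846154]
 [324.         202.        ]
 [327.4        202.6       ]
 [325.93333333 214.64444444]]
```

View pics/c4.png

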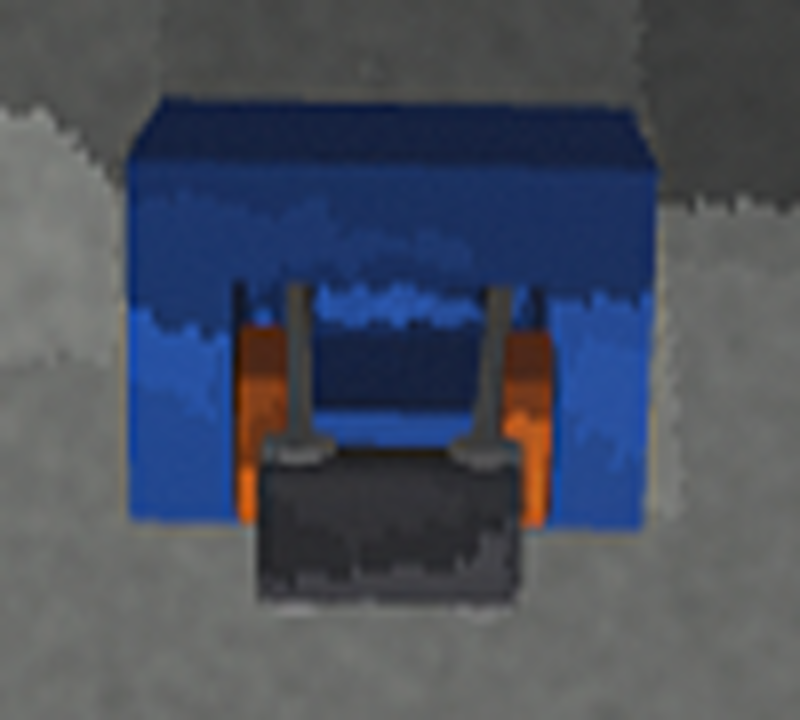

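```bash
python3 - <<'E'
from h import *
S=lambda p:np.array(p,float)/8+np.array([260,160])-0.44
for n,p,h in(("stand",[(130,162),(657,170),(645,528),(130,520)],48),("bar",[(262,458),(520,450),(518,600),(260,602)],124),("plates top edge outer",[(240,378),(552,382)],94)):
    q=onplane("w2",S(p),h); print(n,q.round(1).tolist(),q.mean(0).round(1))
    d=q[1]-q[0]; print("len",np.hypot(*d[:2]),"yaw",np.degrees(np.arctan2(-d[0],d[1])))
s=arm.read_state(); q=s["ee_rot"];print("tool yaw",np.degrees(np.arctan2(-2*q[0]*q[1],q[1]**2-q[0]**2)))
E
```

```text
stand [[551.7, -43.6, 48.0], [532.8, 22.7, 48.0], [580.4, 36.7, 48.0], [599.6, -30.8, 48.0]] [566.1  -3.8  48. ]
len 69.00578439166773 yaw 15.90365199407142
bar [[560.8, -18.2, 124.0], [552.2, 7.2, 124.0], [568.1, 11.9, 124.0], [576.2, -14.1, 124.0]] [564.4  -3.3 124. ]
len 26.7657728174396 yaw 18.660529613857555
plates top edge outer [[562.1, -22.4, 94.0], [552.2, 12.1, 94.0]] [557.2  -5.1  94. ]
len 35.92994393528859 yaw 16.029013407284676
tool yaw 16.72804606234761
```

{"fn": "drive_tool", "kwargs": {"plan": [[[-0.0205,-0.004,0.02],0],[[0,0,0.05],0],[[0,0,0.04],0],[[0,0,0.03],0],[[0,0,0.02],0],[[0,0,0.008],0],[[0,0,0],0],[[0,0,0],0]]}}

```text
clock: 3.5
position: [566.1, -2.6, 89.4]
ee_rot: [-0.146, 0.989, 0.0, 0.001]
contact_force: [0.5, -1.3, 0.2]
gripper_width: 85.2
```

```bash
python3 - <<'E'
from h import *
snap("wrist","w3");snap("scene","s3"); s=arm.read_state(); print(s["clock"],s["position"],s["ee_rot"],s["contact_force"])
a=cv2.imread("pics/w3.png")[120:400,120:520];b=cv2.imread("pics/s3.png")[150:290,270:420];
cv2.imwrite("pics/c5.png",np.hstack([a,cv2.resize(b,(300,280),interpolation=2)]))
E
```

```text
3.6 [565.98498916  -2.35102909  89.33070651] [-1.46339490e-01  9.89233915e-01  7.34582069e-05  1.00458148e-03] [-0.50425912 -0.29166819 -0.64180161]
```

View pics/c5.png

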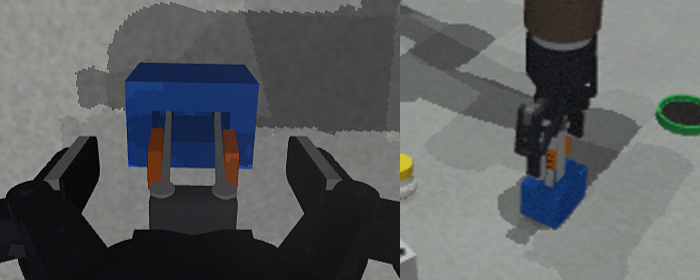

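The plates are centred between the pads. I'll close in stages to learn how the closure value maps to width.

{"fn": "drive_tool", "kwargs": {"plan": [[[0,0,0],0],[[0,0,0],0],[[0,0,0],0],[[0,0,0],0],[[0,0,0],0],[[0,0,0],0]], "fingers": 0}}

```text
clock: 4.35
position: [565.4, -2.3, 88.2]
ee_rot: [-0.146, 0.989, -0.0, -0.0]
contact_force: [-0.2, 0.3, -1.0]
gripper_width: 42.8
```

{"fn": "drive_tool", "kwargs": {"plan": [[[0,0,0],0],[[0,0,0],0],[[0,0,0],0],[[0,0,0],0]], "fingers": 0.1}}

```text
clock: 4.85
position: [565.5, -2.3, 88.4]
ee_rot: [-0.146, 0.989, 0.0, 0.0]
contact_force: [-0.9, 0.7, -0.1]
gripper_width: 38.5
```

{"fn": "drive_tool", "kwargs": {"plan": [[[0,0,0],0],[[0,0,0],0],[[0,0,0],0],[[0,0,0],0]], "fingers": 0.14}}

```text
clock: 5.35
position: [565.5, -2.3, 88.4]
ee_rot: [-0.146, 0.989, 0.0, 0.0]
contact_force: [-1.1, 0.9, 1.0]
gripper_width: 36.9
```

```bash
python3 - <<'E'
from h import *
snap("wrist","w4"); s=arm.read_state(); print(s["clock"],s["position"],s["ee_rot"],s["contact_force"],s["gripper_width"])
crop("w4",180,150,460,350,2.5,"c6")
E
```

```text
5.4 [565.49922072  -2.24879284  88.40606244] [-1.46387177e-01  9.89227366e-01  3.78398401e-05  1.08421391e-04] [0.10902467 0.96525707 2.61413455] 36.7547306781172
```

View pics/c6.png

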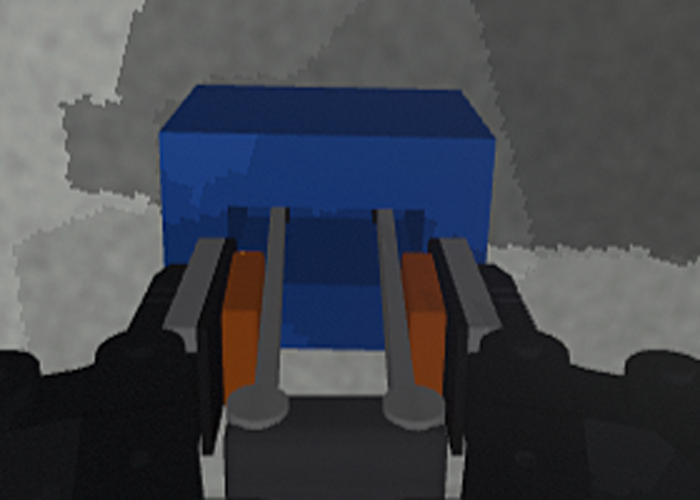

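{"fn": "drive_tool", "kwargs": {"plan": [[[0,0,-0.005],0],[[0,0,-0.015],0],[[0,0,-0.025],0],[[0,0,-0.03],0],[[0,0,-0.02],0],[[0,0,0],0],[[0,0,0],0]]}}

```text
clock: 6.28
position: [564.8, -2.5, 182.8]
ee_rot: [-0.146, 0.989, 0.0, -0.001]
contact_force: [0.0, 0.6, -1.1]
gripper_width: 36.8
```

```bash
python3 - <<'E'
from h import *
snap("wrist","w5");snap("scene","s5"); s=arm.read_state(); print(s["clock"],s["position"],s["ee_rot"],s["contact_force"],s["gripper_width"])
a=cv2.imread("pics/w5.png")[150:350,180:460];b=cv2.imread("pics/s5.png")[120:280,270:420];
cv2.imwrite("pics/c7.png",np.hstack([cv2.resize(a,None,fx=1.6,fy=1.6),cv2.resize(b,(300,320),interpolation=2)]))
# predicted tip point
q=s["ee_rot"];p=s["position"]
print(proj("w5",np.array([p+[0,0,-80.4]])),proj("s5",np.array([p+[0,0,-80.4]])))
E
```

```text
6.375 [564.740967    -2.49485302 182.18053998] [-1.46242868e-01  9.89248003e-01 -3.35350309e-05 -1.18748154e-03] [ 0.87674702  0.15909239 -1.2878321 ] 37.201314686983494
[[312.7207246  223.19641033]] [[347.93999569 218.7676108 ]]
```

View pics/c7.png

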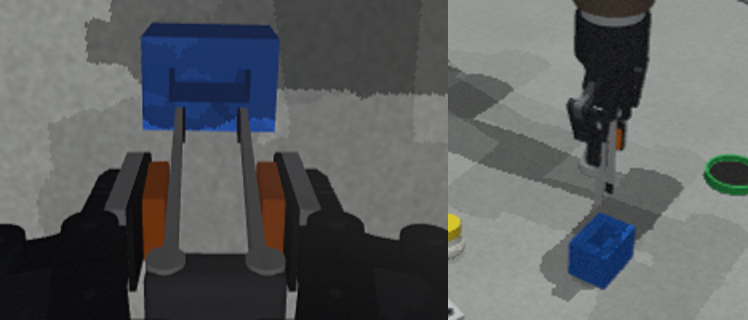

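```bash
python3 - <<'E'
from h import *
crop("w5",260,150,360,240,8,"c8"); crop("s5",310,150,390,220,9,"c9")
s=arm.read_state();q=s["ee_rot"];p=s["position"];y=np.radians(16.8)
X=-np.array([np.cos(y),np.sin(y),0]);Y=np.array([-np.sin(y),np.cos(y),0])
for sy in(-14.3,14.3):
  for sx in(-5,5): 
    P=p+[0,0,-80.4]+sx*X+sy*Y; print(sx,sy,(proj("w5",P)-[260,150])*8,(proj("s5",P)-[310,150])*9)
E
```

```text
-5 -14.3 [[250.39307346 642.19513876]] [[330.97572482 654.85247782]]
5 -14.3 [[248.22460773 528.02981275]] [[296.38958787 641.66970844]]
-5 14.3 [[593.08291837 642.37531315]] [[385.79763312 596.51731123]]
5 14.3 [[595.38963963 528.20362639]] [[351.67076102 583.90196236]]
```

View pics/c8.png

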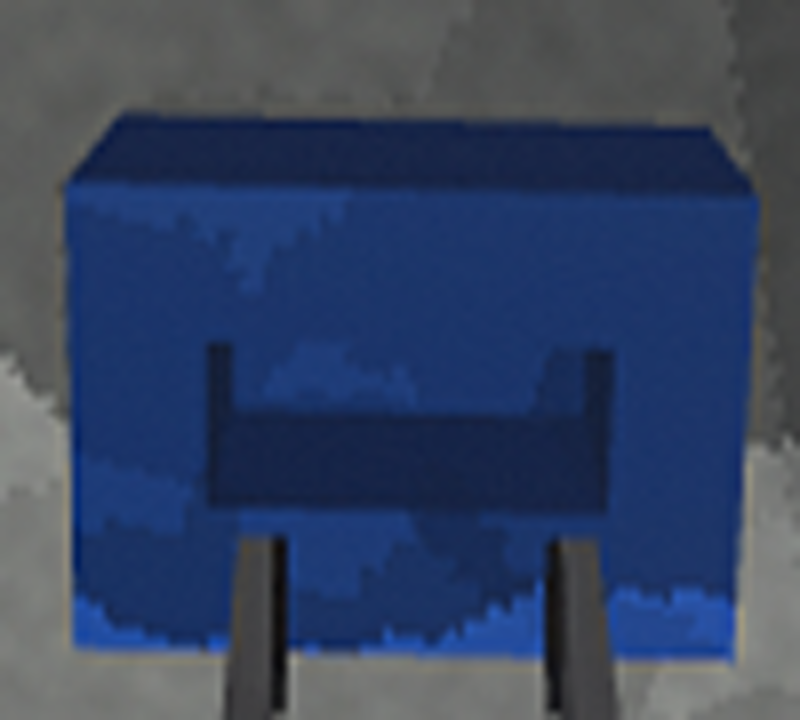

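View pics/c9.png

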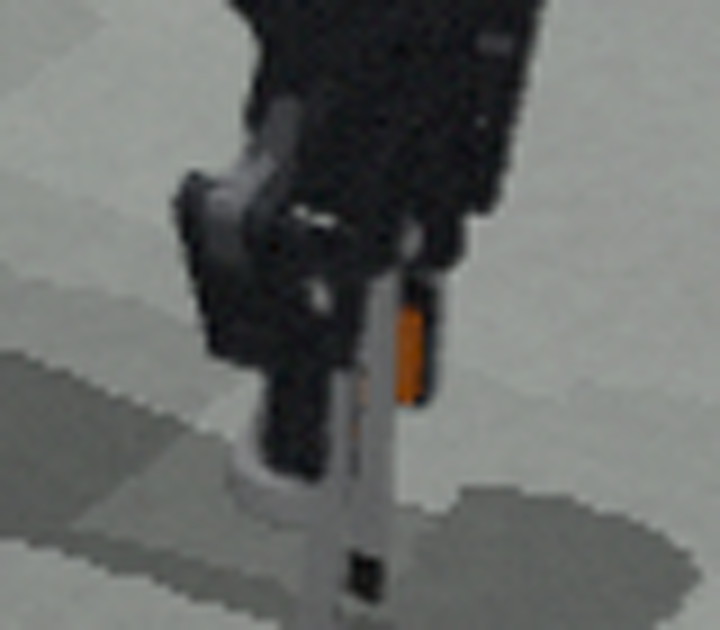

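{"fn": "drive_tool", "kwargs": {"plan": [[[0,0,0],9.4],[[0,0,0],9.4],[[0.0065,-0.0365,0],0],[[0.0065,-0.0365,0],0],[[0.0065,-0.0365,0],0],[[0.0065,-0.0365,0],0],[[0.0065,-0.0365,0],0],[[0.0065,-0.0365,0],0],[[0.0065,-0.0365,0],0],[[0,0,0],0],[[0,0,0],0],[[0,0,0],0]]}}

```text
clock: 7.88
position: [511.3, -255.3, 183.0]
ee_rot: [0.017, 1.0, 0.0, -0.0]
contact_force: [0.3, -0.7, -0.5]
gripper_width: 36.5
```

```bash
python3 - <<'E'
from h import *
snap("wrist","w6"); s=arm.read_state(); print(s["clock"],s["position"],s["ee_rot"],s["contact_force"],s["gripper_width"])
q=s["ee_rot"];print("yaw",np.degrees(np.arctan2(-2*q[0]*q[1],q[1]**2-q[0]**2)))
crop("w6",230,130,390,250,5,"c10")
E
```

```text
7.925 [ 511.40719535 -255.28083159  183.13817545] [ 1.64958166e-02  9.99863920e-01  6.54636526e-05 -1.60361376e-04] [-0.28829682 -0.19431537 -0.17698888] 37.06313518681685
yaw -1.890367108876492
```

View pics/c10.png

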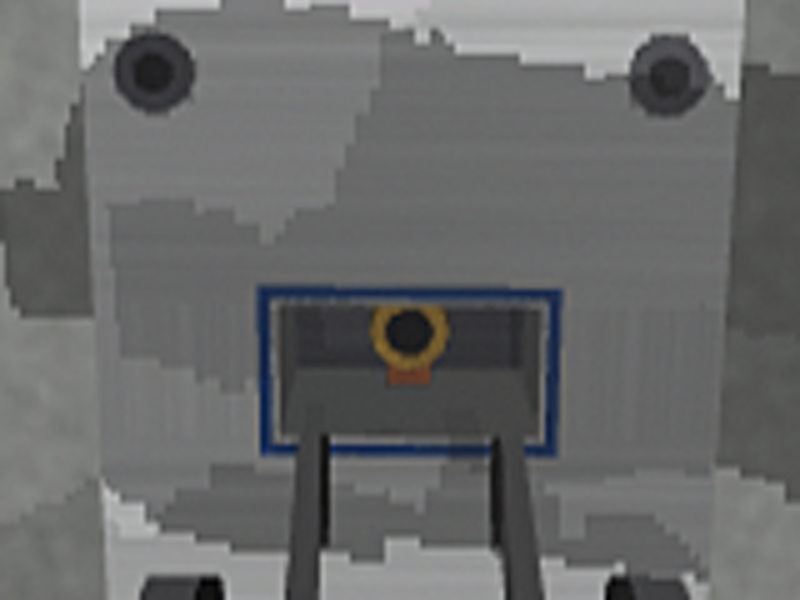

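```bash
python3 - <<'E'
from h import *
im,K,R,t=load("w6");hsv=cv2.cvtColor(im,cv2.COLOR_BGR2HSV)
m=cv2.inRange(hsv,(95,80,30),(125,255,255));m[:180]=0;m[225:]=0;m[:,:275]=0;m[:,350:]=0
ys,xs=np.nonzero(m);p=onplane("w6",np.c_[xs,ys],57)[:,:2].astype(np.float32);r=cv2.minAreaRect(p);print(r)
S=lambda q:np.array(q,float)/5+np.array([230,130])-.4
print("spacer top",onplane("w6",S((409,334)),31))
print("screws",onplane("w6",S([(154,72),(669,75)]),57))
z=183-80.4
print("tips near-side edge ends",onplane("w6",S([(301,436),(524,436),(328,436),(492,436)]),z))
E
```

```text
((510.5071105957031, -256.3506164550781), (47.983299255371094, 27.39035987854004), 88.12517547607422)
spacer top [[ 511.06744634 -256.356708     31.        ]]
screws [[ 462.18993626 -293.32369133   57.        ]
 [ 465.21527452 -215.19587746   57.        ]]
tips near-side edge ends [[ 506.23369642 -270.11453849  102.6       ]
 [ 507.19349111 -240.80167404  102.6       ]
 [ 506.34991941 -266.56499941  102.6       ]
 [ 507.05577966 -245.00748715  102.6       ]]
```

{"fn": "drive_tool", "kwargs": {"plan": [[[0.0006,-0.0008,0.01],0],[[0,0,0.015],0],[[0,0,0.01],0],[[0,0,0.005],0],[[0,0,0],0],[[0,0,0],0]]}}

```text
clock: 8.68
position: [510.9, -257.0, 143.7]
ee_rot: [0.017, 1.0, -0.0, 0.0]
contact_force: [0.3, -0.0, -0.6]
gripper_width: 36.7
```

```bash
python3 - <<'E'
from h import *
snap("wrist","w7");snap("scene","s7"); s=arm.read_state(); print(s["clock"],s["position"],s["ee_rot"],s["contact_force"],s["gripper_width"])
a=cv2.imread("pics/w7.png")[130:250,240:390];b=cv2.imread("pics/s7.png")[210:330,195:295]
cv2.imwrite("pics/c11.png",np.hstack([cv2.resize(a,None,fx=3,fy=3,interpolation=2),cv2.resize(b,None,fx=3,fy=3,interpolation=2)]))
E
```

```text
8.775 [ 510.83920077 -257.00128837  143.79238694] [ 1.71737511e-02  9.99852393e-01 -1.16330520e-04  4.91390312e-04] [-0.03125702  0.37852668 -0.54392806] 36.96565529997297
```

View pics/c11.png

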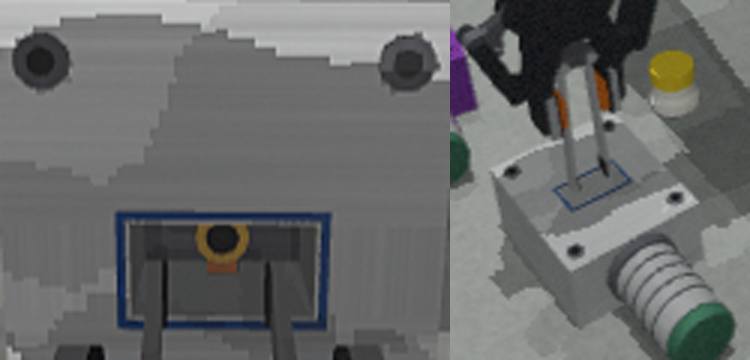

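```bash
python3 - <<'E'
from h import *
crop("w7",270,190,360,260,8,"c12")
E
```

```text
(no output)
```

View pics/c12.png

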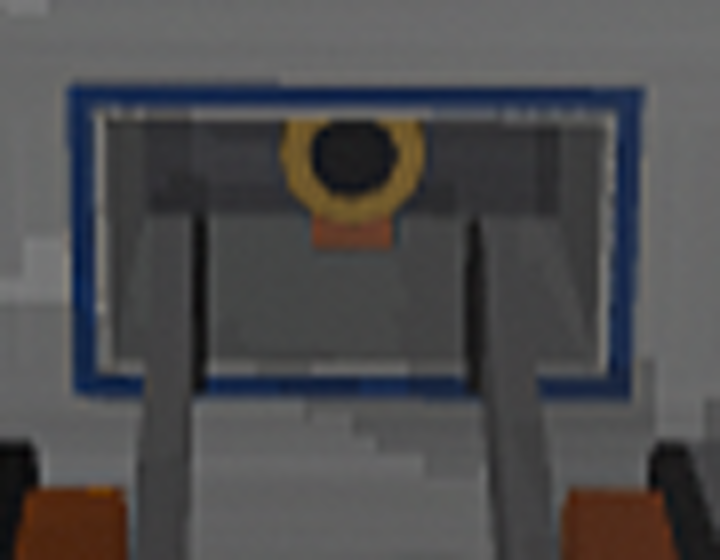

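```bash
python3 - <<'E'
from h import *
S=lambda q:np.array(q,float)/8+np.array([270,190])-.44
print("tips",onplane("w7",S([(153,215),(525,215),(205,215),(468,215)]),63.2))
print("pocket inner",onplane("w7",S([(107,112),(606,112),(600,365),(115,365)]),57), onplane("w7",S([(107,112),(606,112),(600,365),(115,365)]),57).mean(0))
print("spacer",onplane("w7",S([(353,155)]),31))
s=arm.read_state();print(s["position"],s["joints"])
E
```

```text
tips [[ 505.62740473 -272.60195748   63.2       ]
 [ 506.65695482 -242.041204     63.2       ]
 [ 505.77134788 -268.32920646   63.2       ]
 [ 506.4992309  -246.72301788   63.2       ]]
pocket inner [[ 498.43480394 -276.52481583   57.        ]
 [ 499.84519929 -234.73865357   57.        ]
 [ 522.49329062 -235.38301502   57.        ]
 [ 521.08894443 -277.18821687   57.        ]] [ 510.46555957 -255.95867532   57.        ]
spacer [[ 510.6498656  -256.23991755   31.        ]]
[ 510.83920077 -257.00128837  143.79238694] [-1.82870482e-01  4.00239761e-01 -2.77165932e-01  8.65380557e-05
 -8.92382940e-01 -1.42232931e+00]
```

{"fn": "drive_tool", "kwargs": {"plan": [[[0.0004,0.001,0],0],[[0,0,0],0],[[0,0,0.005],0],[[0,0,0.005],0],[[0,0,0.005],0],[[0,0,0.005],0],[[0,0,0],0],[[0,0,0],0]]}}

```text
clock: 9.78
position: [510.3, -255.9, 123.4]
ee_rot: [0.017, 1.0, -0.0, 0.0]
contact_force: [0.6, -0.1, -0.4]
gripper_width: 36.9
```

```bash
python3 - <<'E'
from h import *
snap("wrist","w8"); s=arm.read_state(); print(s["clock"],s["position"],s["contact_force"],s["gripper_width"])
crop("w8",270,190,360,260,8,"c13")
E
```

```text
9.825 [ 510.39017374 -255.9442452   123.48324472] [-0.08487485  0.00882861 -0.24080464] 36.85614380745158
```

View pics/c13.png

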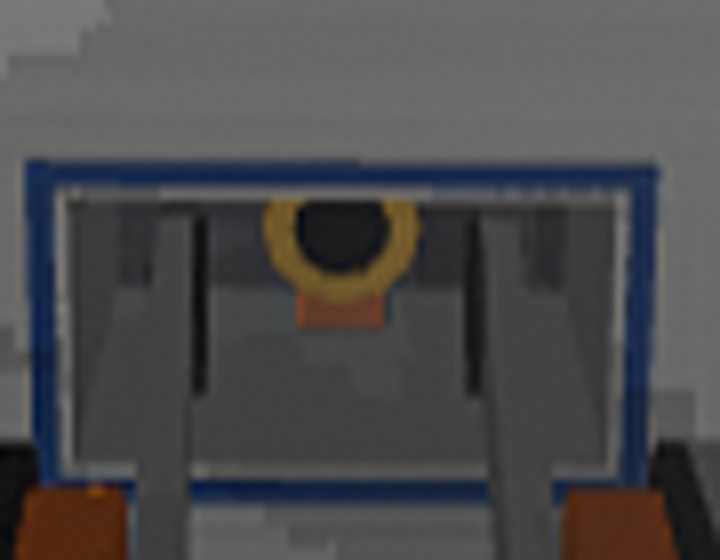

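The jaws are inside the pocket and centred: inner faces at columns 208 and 465, ring at 340. I'll go on down.

{"fn": "drive_tool", "kwargs": {"plan": [[[0,0,0.005],0],[[0,0,0.005],0],[[0,0,0.005],0],[[0,0,0.004],0],[[0,0,0.003],0],[[0,0,0.002],0],[[0,0,0.001],0],[[0,0,0],0],[[0,0,0],0]]}}

```text
clock: 10.95
position: [510.3, -255.9, 98.5]
ee_rot: [0.017, 1.0, -0.0, 0.0]
contact_force: [0.1, -0.5, -1.1]
gripper_width: 37.0
```

```bash
python3 - <<'E'
from h import *
snap("wrist","w9"); s=arm.read_state(); print(s["clock"],s["position"],s["contact_force"],s["gripper_width"])
crop("w9",270,190,360,260,8,"c14")
E
```

```text
11.0 [ 510.27752354 -255.90875007   98.47393893] [ 0.35360762 -0.34369089 -1.6522894 ] 37.009381821791244
```

View pics/c14.png

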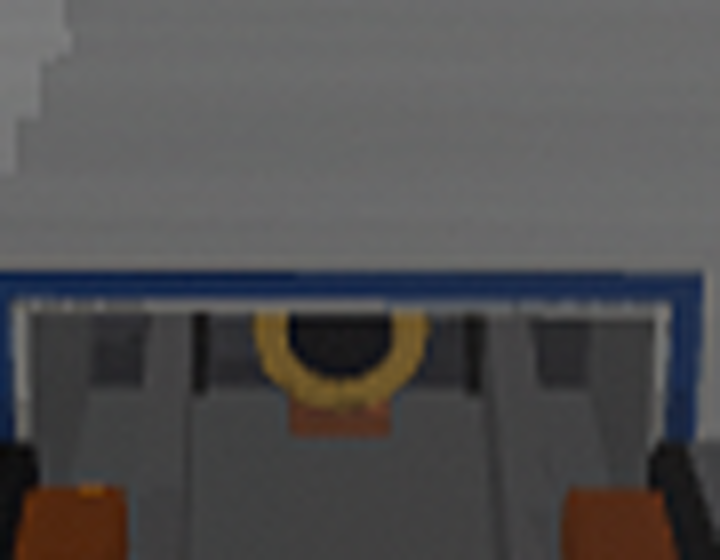

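Now I'll squeeze in small steps.

{"fn": "drive_tool", "kwargs": {"plan": [[[0,0,0],0],[[0,0,0],0],[[0,0,0],0],[[0,0,0],0]], "fingers": 0.19}}

```text
clock: 11.5
position: [510.2, -255.9, 98.3]
ee_rot: [0.017, 1.0, 0.0, 0.0]
contact_force: [-0.7, 0.2, -0.9]
gripper_width: 34.8
```

{"fn": "drive_tool", "kwargs": {"plan": [[[0,0,0],0],[[0,0,0],0],[[0,0,0],0],[[0,0,0],0]], "fingers": 0.22}}

```text
clock: 12.0
position: [510.2, -255.8, 98.3]
ee_rot: [0.017, 1.0, 0.0, 0.0]
contact_force: [0.1, 1.0, -0.4]
gripper_width: 33.6
```

{"fn": "drive_tool", "kwargs": {"plan": [[[0,0,0],0],[[0,0,0],0],[[0,0,0],0],[[0,0,0],0]], "fingers": 0.26}}

```text
clock: 12.5
position: [510.3, -255.9, 98.4]
ee_rot: [0.017, 1.0, -0.0, 0.0]
contact_force: [-0.5, 1.8, 1.4]
gripper_width: 33.0
```

{"fn": "drive_tool", "kwargs": {"plan": [[[0,0,0],0],[[0,0,0],0],[[0,0,0],0],[[0,0,0],0]], "fingers": 0.32}}

```text
clock: 13.0
position: [510.3, -255.9, 98.5]
ee_rot: [0.017, 1.0, -0.0, 0.0]
contact_force: [-1.3, 2.1, 3.0]
gripper_width: 32.7
```

```bash
python3 - <<'E'
from h import *
snap("wrist","w10"); s=arm.read_state(); print(s["clock"],s["position"],s["contact_force"],s["gripper_width"])
crop("w10",270,190,360,260,8,"c15")
E
```

```text
13.05 [ 510.29837946 -255.88964126   98.48312819] [-0.57247519  1.75722479  2.35339273] 32.50197823958168
```

View pics/c15.png

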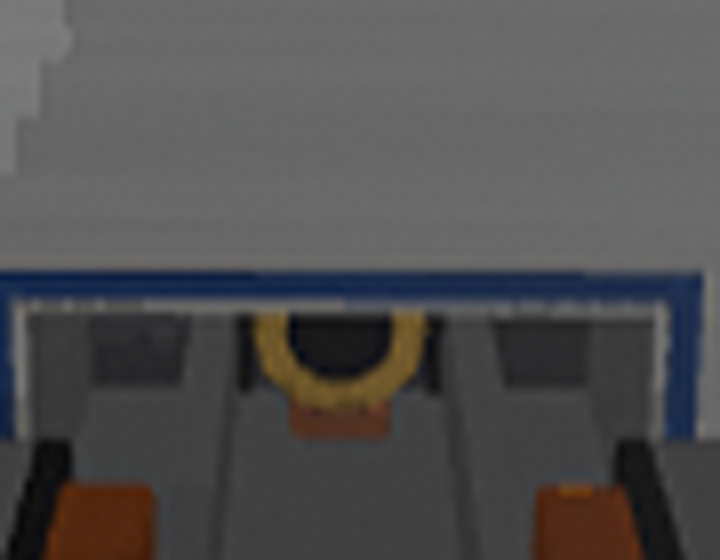

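{"fn": "drive_tool", "kwargs": {"plan": [[[0,0,0],0],[[0,0,0],0],[[0,0,0],0],[[0,0,0],0]], "fingers": 0.38}}

```text
clock: 13.55
position: [510.3, -255.9, 98.4]
ee_rot: [0.017, 1.0, -0.0, 0.0]
contact_force: [-0.3, 1.9, 4.3]
gripper_width: 32.5
```

{"fn": "drive_tool", "kwargs": {"plan": [[[0,0,0],0],[[0,0,0],0],[[0,0,0],0],[[0,0,0],0]], "fingers": 0.46}}

```text
clock: 14.05
position: [510.3, -255.9, 98.4]
ee_rot: [0.017, 1.0, -0.0, 0.0]
contact_force: [-0.0, 2.2, 4.2]
gripper_width: 32.5
```

{"fn": "drive_tool", "kwargs": {"plan": [[[0,0,-0.001],0],[[0,0,-0.002],0],[[0,0,-0.003],0],[[0,0,-0.004],0],[[0,0,-0.005],0],[[0,0,-0.005],0],[[0,0,0],0],[[0,0,0],0]]}}

```text
clock: 15.05
position: [510.2, -255.9, 118.7]
ee_rot: [0.017, 1.0, -0.0, 0.0]
contact_force: [0.2, -0.4, -1.4]
gripper_width: 32.6
```

```bash
python3 - <<'E'
from h import *
snap("wrist","w11"); s=arm.read_state(); print(s["clock"],s["position"],s["contact_force"],s["gripper_width"])
crop("w11",270,190,360,260,8,"c16")
E
```

```text
15.1 [ 510.14315641 -255.89888793  118.50323027] [-0.0850241  -0.29956338 -1.27327091] 32.454016780309665
```

View pics/c16.png

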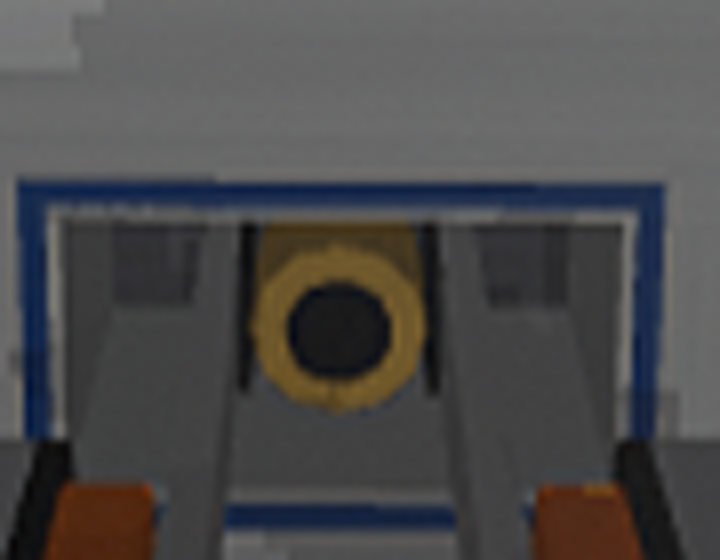

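The spacer has come free of the catches and is held upright at (340,325) in the crop. I'll lift it clear.

{"fn": "drive_tool", "kwargs": {"plan": [[[0,0,-0.006],0],[[0,0,-0.01],0],[[0,0,-0.012],0],[[0,0,-0.014],0],[[0,0,-0.014],0],[[0,0,-0.012],0],[[0,0,-0.006],0],[[0,0,0],0],[[0,0,0],0]]}}

```text
clock: 16.23
position: [509.8, -255.8, 191.7]
ee_rot: [0.017, 1.0, 0.0, -0.001]
contact_force: [-0.1, 0.6, -1.2]
gripper_width: 32.5
```

```bash
python3 - <<'E'
from h import *
snap("wrist","w12"); snap("scene","s12");s=arm.read_state(); print(s["clock"],s["position"],s["contact_force"],s["gripper_width"])
a=cv2.imread("pics/w12.png")[170:270,260:370];b=cv2.imread("pics/s12.png")[190:290,205:295]
cv2.imwrite("pics/c17.png",np.hstack([cv2.resize(a,None,fx=4,fy=4,interpolation=2),cv2.resize(b,None,fx=4,fy=4,interpolation=2)]))
E
```

```text
16.325 [ 509.88688026 -255.81008241  191.65091969] [ 0.39340499  0.75318838 -0.88760501] 32.52683755348517
```

View pics/c17.png

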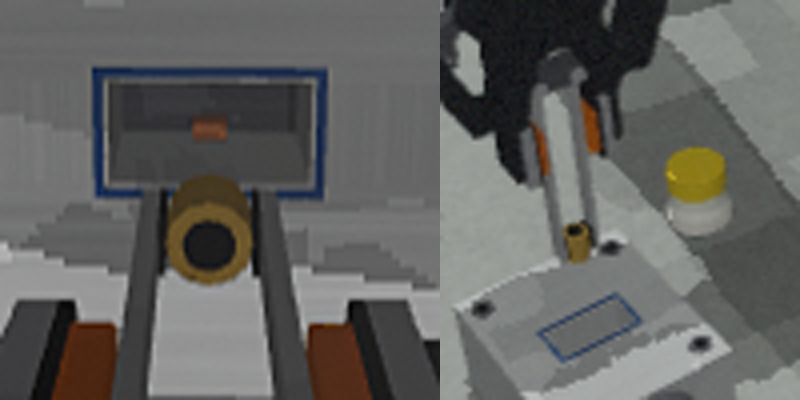

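{"fn": "drive_tool", "kwargs": {"plan": [[[-0.0023,0.02,0],0],[[-0.0023,0.035,0],0],[[-0.0023,0.05,0],0],[[-0.0023,0.05,0],0],[[-0.0023,0.05,0],0],[[-0.0023,0.05,0],0],[[-0.0023,0.05,0],0],[[-0.0023,0.05,0],0],[[-0.0023,0.05,0],0],[[-0.0023,0.05,0],0],[[-0.0023,0.035,0],0],[[-0.002,0.023,0],0]]}}

```text
clock: 17.82
position: [554.4, 258.2, 191.9]
ee_rot: [0.016, 1.0, -0.0, -0.0]
contact_force: [0.5, -1.0, -1.5]
gripper_width: 32.4
```

{"fn": "drive_tool", "kwargs": {"plan": [[[0,0,0],0],[[0,0,0],0],[[0,0,0],0]]}}

```text
clock: 18.2
position: [555.0, 254.8, 192.4]
ee_rot: [0.018, 1.0, -0.0, -0.0]
contact_force: [0.2, -1.1, -1.5]
gripper_width: 32.9
```

```bash
python3 - <<'E'
from h import *
snap("wrist","w13"); snap("scene","s13");snap("top","t13");s=arm.read_state(); print(s["clock"],s["position"],s["ee_rot"],s["contact_force"],s["gripper_width"])
cv2.imwrite("pics/c18.png",cv2.imread("pics/w13.png"))
E
```

```text
18.35 [555.16156774 255.07208926 192.51088892] [1.77274401e-02 9.99842855e-01 4.20721689e-05 4.01125624e-05] [-1.04111887  0.38794626 -0.7708767 ] 32.596152194912385
```

View pics/w13.png

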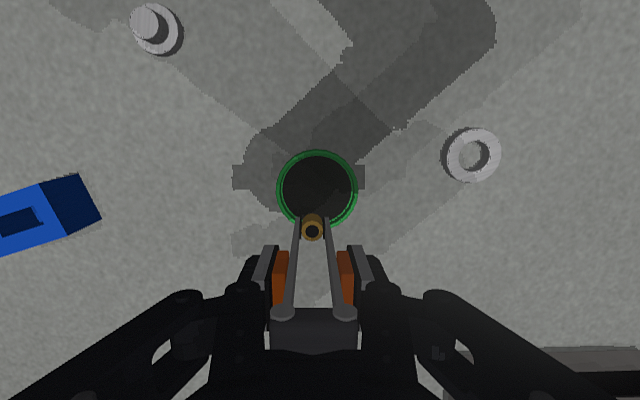

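The dish is at about (316,190) and the spacer is held at (312,231).

```bash
python3 - <<'E'
from h import *
im,K,R,t=load("w13");hsv=cv2.cvtColor(im,cv2.COLOR_BGR2HSV)
m=cv2.inRange(hsv,(45,90,30),(80,255,255));ys,xs=np.nonzero(m);print(xs.min(),xs.max(),ys.min(),ys.max())
# dark interior floor
p=onplane("w13",np.c_[xs,ys],14)[:,:2].astype(np.float32)
k=p[:,0]<570
# bright ring top fit via inner dark blob
print("outer", cv2.minEnclosingCircle(p))
d=(cv2.inRange(im[:,:,1],0,75)&~m);d[:150]=0;d[235:]=0;d[:,:270]=0;d[:,365:]=0
n,l,st,ce=cv2.connectedComponentsWithStats(d);i=1+np.argmax(st[1:,4]);print(st[i],ce[i])
ys,xs=np.nonzero(l==i);q=onplane("w13",np.c_[xs,ys],6)[:,:2].astype(np.float32);print("inner",cv2.minEnclosingCircle(q))
crop("w13",260,130,370,250,5,"c19")
E
```

```text
276 357 149 227
outer ((556.1989135742188, 258.3921203613281), 39.998714447021484)
[ 283  156   68   79 3978] [315.85369532 192.71769734]
inner ((565.3460693359375, 253.97842407226562), 42.85286331176758)
```

View pics/c19.png

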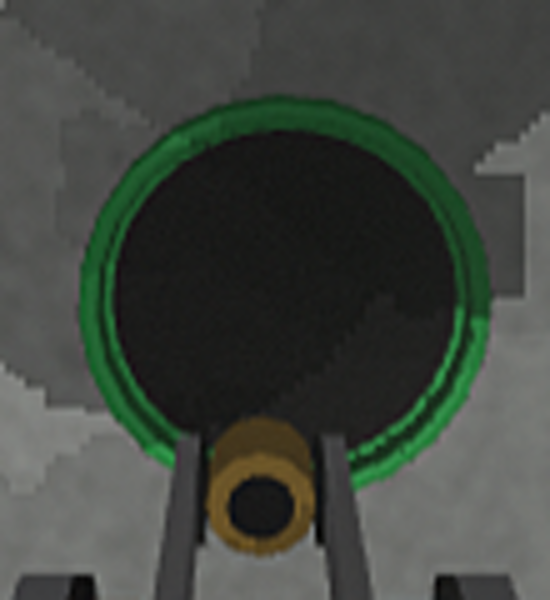

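{"fn": "drive_tool", "kwargs": {"plan": [[[-0.001,0.003,0.01],0],[[0,0,0.02],0],[[0,0,0.02],0],[[0,0,0.02],0],[[0,0,0.015],0],[[0,0,0.008],0],[[0,0,0.004],0],[[0,0,0.001],0],[[0,0,0],0],[[0,0,0],0]]}}

```text
clock: 19.6
position: [556.4, 259.0, 94.8]
ee_rot: [0.017, 1.0, 0.0, 0.0]
contact_force: [0.5, -0.5, -0.2]
gripper_width: 32.5
```

```bash
python3 - <<'E'
from h import *
snap("wrist","w14"); snap("scene","s14");s=arm.read_state(); print(s["clock"],s["position"],s["ee_rot"],s["contact_force"],s["gripper_width"])
a=cv2.imread("pics/w14.png")[170:270,260:370];b=cv2.imread("pics/s14.png")[160:230,370:450]
cv2.imwrite("pics/c20.png",np.hstack([cv2.resize(a,(385,350),interpolation=2),cv2.resize(b,(400,350),interpolation=2)]))
E
```

```text
19.7 [556.34557469 258.9207677   94.70340327] [1.71522962e-02 9.99852819e-01 2.25044895e-04 2.98313899e-04] [-0.02835718  0.03945765 -0.55003836] 33.189979302525856
```

View pics/c20.png

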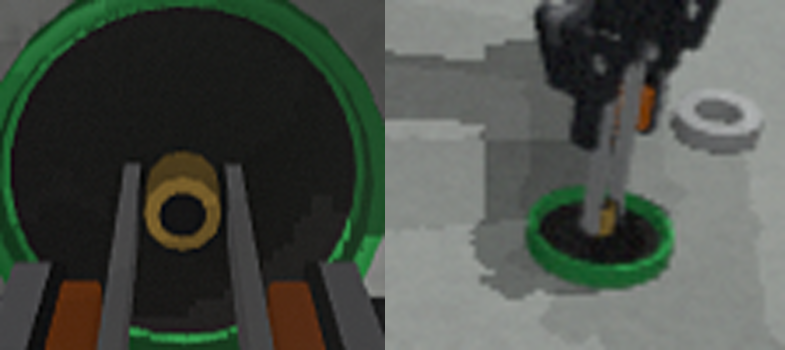

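{"fn": "drive_tool", "kwargs": {"plan": [[[0,0,0.001],0],[[0,0,0.001],0],[[0,0,0.001],0],[[0,0,0.001],0],[[0,0,0],0],[[0,0,0],0]]}}

```text
clock: 20.45
position: [556.2, 258.8, 90.3]
ee_rot: [0.017, 1.0, -0.0, -0.0]
contact_force: [-0.1, -0.4, -1.1]
gripper_width: 32.7
```

{"fn": "drive_tool", "kwargs": {"plan": [[[0,0,0.0006],0],[[0,0,0.0006],0],[[0,0,0],0],[[0,0,0],0]]}}

```text
clock: 20.95
position: [556.3, 258.9, 89.5]
ee_rot: [0.017, 1.0, 0.0, 0.0]
contact_force: [-0.3, -0.4, 2.9]
gripper_width: 32.8
```

{"fn": "drive_tool", "kwargs": {"plan": [[[0,0,0],0],[[0,0,0],0],[[0,0,0],0],[[0,0,0],0]], "fingers": 0.22}}

```text
clock: 21.45
position: [556.4, 258.9, 89.3]
ee_rot: [0.017, 1.0, 0.0, 0.0]
contact_force: [-0.1, -1.3, 3.8]
gripper_width: 33.4
```

{"fn": "drive_tool", "kwargs": {"plan": [[[0,0,0],0],[[0,0,0],0],[[0,0,0],0],[[0,0,0],0]], "fingers": 0.14}}

```text
clock: 21.95
position: [556.1, 258.8, 88.9]
ee_rot: [0.017, 1.0, -0.0, -0.0]
contact_force: [1.0, 0.2, -0.4]
gripper_width: 36.9
```

```bash
python3 - <<'E'
from h import *
snap("wrist","w15"); snap("scene","s15");s=arm.read_state(); print(s["clock"],s["position"],s["ee_rot"],s["contact_force"],s["gripper_width"])
a=cv2.imread("pics/w15.png")[170:270,260:370];b=cv2.imread("pics/s15.png")[160:230,370:450]
cv2.imwrite("pics/c21.png",np.hstack([cv2.resize(a,(385,350),interpolation=2),cv2.resize(b,(400,350),interpolation=2)]))
E
```

```text
22.05 [556.15583631 258.80865146  89.00814252] [ 1.71540733e-02  9.99852854e-01 -5.90241484e-05 -7.37907878e-05] [-0.63384291  1.1045877  -1.1126807 ] 36.755389455915356
```

View pics/c21.png

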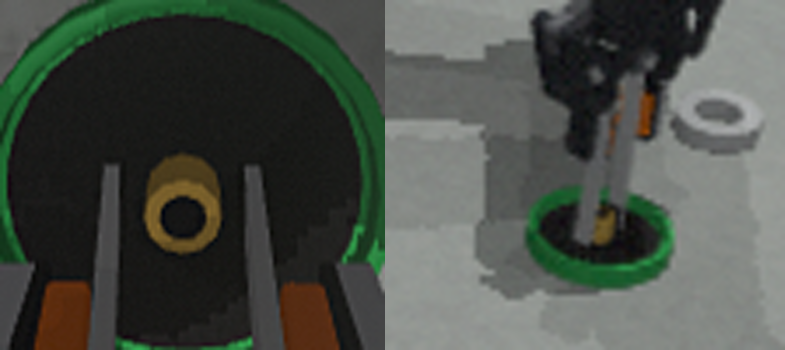

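The jaws are open on both sides and the spacer stands in the dish. I'll lift straight up.

{"fn": "drive_tool", "kwargs": {"plan": [[[0,0,-0.003],0],[[0,0,-0.005],0],[[0,0,-0.008],0],[[0,0,-0.015],0],[[0,0,-0.02],0],[[0,0,-0.02],0],[[0,0,-0.016],0],[[0,0,-0.007],0],[[0,0,0],0],[[0,0,0],0]]}}

```text
clock: 23.3
position: [555.8, 258.6, 182.2]
ee_rot: [0.017, 1.0, -0.0, -0.001]
contact_force: [0.1, -0.0, -0.6]
gripper_width: 36.7
```

```bash
python3 - <<'E'
from h import *
snap("wrist","w16"); s=arm.read_state(); print(s["clock"],s["position"],s["ee_rot"],s["contact_force"],s["gripper_width"])
crop("w16",250,130,380,250,5,"c22")
E
```

```text
23.35 [555.78771183 258.5832737  182.17638675] [ 1.72429545e-02  9.99850913e-01 -5.01763087e-04 -7.62511510e-04] [ 0.16913739  0.05495288 -1.65825682] 36.899903155390426
```

View pics/c22.png

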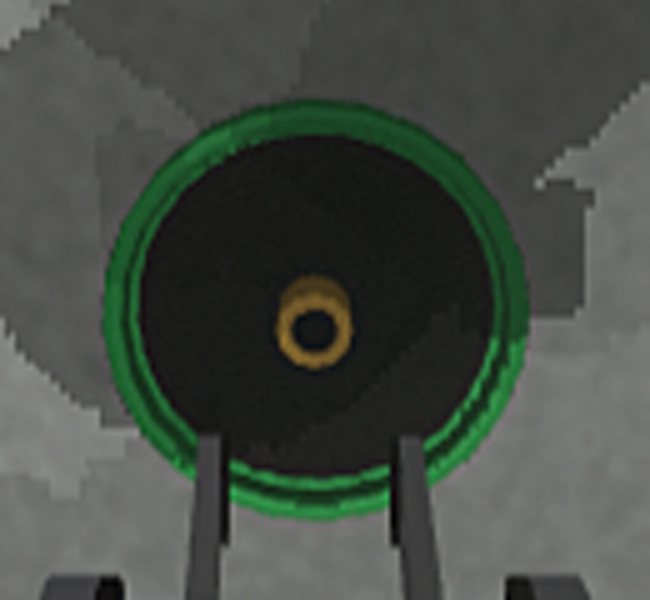

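```bash
python3 - <<'E'
from h import *
S=lambda q:np.array(q,float)/8+np.array([260,150])-.44
w=onplane("w5",S([(208,343),(613,349),(606,514),(208,506)]),48);print(w.round(1),w.mean(0))
c=onplane("w5",S([(66,186),(758,192),(735,660),(74,650)]),48);print(c.round(1),c.mean(0))
for a,b in((w[0],w[1]),(w[3],w[2]),(c[0],c[1]),(c[3],c[2])):print(np.degrees(np.arctan2(-(b-a)[0],(b-a)[1])))
E
```

```text
[[563.5 -26.1  48. ]
 [552.1  13.8  48. ]
 [569.1  18.6  48. ]
 [580.3 -21.5  48. ]] [566.25414411  -3.8050023   48.        ]
[[552.  -44.2  48. ]
 [532.4  22.8  48. ]
 [580.6  36.7  48. ]
 [599.9 -30.8  48. ]] [566.19851144  -3.87878951  48.        ]
15.95456829244713
15.624129037241973
16.322669669995953
15.909662388127641
```

{"fn": "drive_tool", "kwargs": {"plan": [[[-0.002,-0.02,0],0],[[-0.003,-0.04,0],0],[[-0.0035,-0.05,0],0],[[-0.0035,-0.05,0],0],[[-0.0035,-0.05,0],0],[[-0.0035,-0.035,0],0],[[0,-0.015,0],0],[[0,0,0],-9.2],[[0,0,0],-9.2],[[0,0,0],0],[[0,0,0],0],[[0,0,0],0]]}}

```text
clock: 24.85
position: [566.2, -1.5, 183.0]
ee_rot: [-0.142, 0.99, 0.0, -0.0]
contact_force: [0.9, 0.4, -1.0]
gripper_width: 37.2
```

```bash
python3 - <<'E'
from h import *
snap("wrist","w17"); s=arm.read_state(); print(s["clock"],s["position"],s["ee_rot"],s["contact_force"],s["gripper_width"])
q=s["ee_rot"];print("yaw",np.degrees(np.arctan2(-2*q[0]*q[1],q[1]**2-q[0]**2)))
crop("w17",260,150,360,240,8,"c23")
E
```

```text
24.9 [566.21782337  -1.53838898 183.09463337] [-1.42586250e-01  9.89782381e-01  6.92334007e-06 -1.84574366e-05] [-0.16207656  0.74920777 -0.26561696] 36.612785928756395
yaw 16.395058303630687
```

View pics/c23.png

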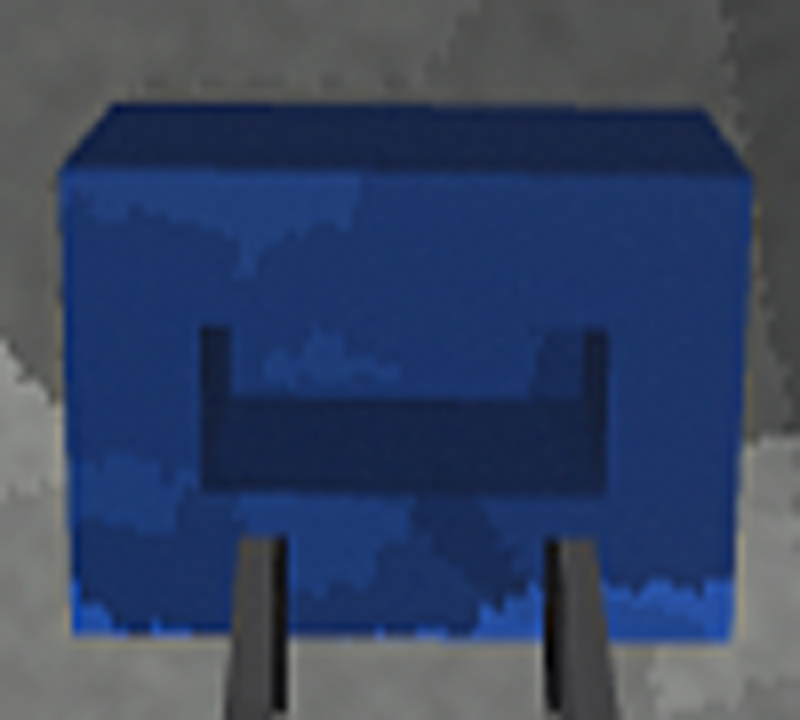

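```bash
python3 - <<'E'
from h import *
S=lambda q:np.array(q,float)/8+np.array([260,150])-.44
w=onplane("w17",S([(202,326),(608,330),(604,495),(202,491)]),48);print(w.mean(0))
t=onplane("w17",S([(240,537),(598,537),(287,537),(546,537)]),102.7);y=np.radians(16.4)
c=(t[0]+t[1])/2+5*np.array([np.cos(y),np.sin(y),0]); c2=(t[2]+t[3])/2+5*np.array([np.cos(y),np.sin(y),0]);print(c,c2)
d=w.mean(0)-(c+c2)/2; print("d",d,"tool x",-d[0]*np.cos(y)-d[1]*np.sin(y),"tool y",-d[0]*np.sin(y)+d[1]*np.cos(y))
E
```

```text
[566.20309817  -3.8752842   48.        ]
[566.61865071  -1.991149   102.7       ] [566.67650931  -2.1876414  102.7       ]
d [ -0.44448184  -1.78588899 -54.7       ] tool x 0.9306281427527447 tool y -1.587732617938563
```

{"fn": "drive_tool", "kwargs": {"plan": [[[0.0009,-0.0016,0.01],0],[[0,0,0.015],0],[[0,0,0.012],0],[[0,0,0.008],0],[[0,0,0.003],0],[[0,0,0],0],[[0,0,0],0]]}}

```text
clock: 25.78
position: [566.2, -3.4, 135.6]
ee_rot: [-0.143, 0.99, 0.0, 0.001]
contact_force: [0.5, 0.1, -0.1]
gripper_width: 36.7
```

```bash
python3 - <<'E'
from h import *
snap("wrist","w18"); s=arm.read_state(); print(s["clock"],s["position"],s["ee_rot"],s["contact_force"],s["gripper_width"])
crop("w18",260,180,360,260,8,"c24")
E
```

```text
25.825 [566.13541935  -3.38318889 135.58426682] [-1.42967608e-01  9.89727239e-01  2.33115975e-05  5.04078351e-04] [-0.45344963 -0.46379434 -0.92513167] 36.990410794022644
```

View pics/c24.png

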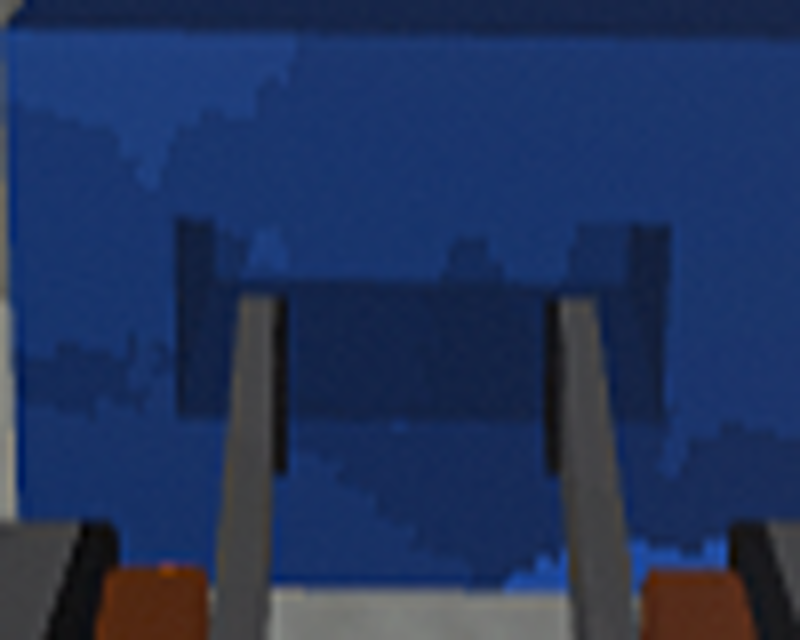

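{"fn": "drive_tool", "kwargs": {"plan": [[[0,0,0.004],0],[[0,0,0.005],0],[[0,0,0.006],0],[[0,0,0.006],0],[[0,0,0.006],0],[[0,0,0],0],[[0,0,0],0]]}}

```text
clock: 26.7
position: [566.0, -3.4, 108.2]
ee_rot: [-0.143, 0.99, -0.0, 0.0]
contact_force: [0.4, 0.9, -0.4]
gripper_width: 36.8
```

{"fn": "drive_tool", "kwargs": {"plan": [[[0,0,0.005],0],[[0,0,0.005],0],[[0,0,0.004],0],[[0,0,0.003],0],[[0,0,0.002],0],[[0,0,0],0],[[0,0,0],0]]}}

```text
clock: 27.58
position: [566.0, -3.4, 89.2]
ee_rot: [-0.143, 0.99, -0.0, 0.0]
contact_force: [-0.6, -0.4, -1.0]
gripper_width: 37.2
```

{"fn": "drive_tool", "kwargs": {"plan": [[[0,0,0.0006],0],[[0,0,0],0],[[0,0,0],0]]}}

```text
clock: 27.95
position: [565.9, -3.4, 88.5]
ee_rot: [-0.143, 0.99, 0.0, 0.0]
contact_force: [-0.0, 0.4, -0.8]
gripper_width: 36.7
```

```bash
python3 - <<'E'
from h import *
snap("wrist","w19"); s=arm.read_state(); print(s["clock"],s["position"],s["contact_force"],s["gripper_width"])
crop("w19",180,150,460,350,2.5,"c25")
E
```

```text
28.0 [565.87126564  -3.46973521  88.55280942] [-0.16255843 -0.4622866  -1.09685697] 36.53562632494403
```

View pics/c25.png

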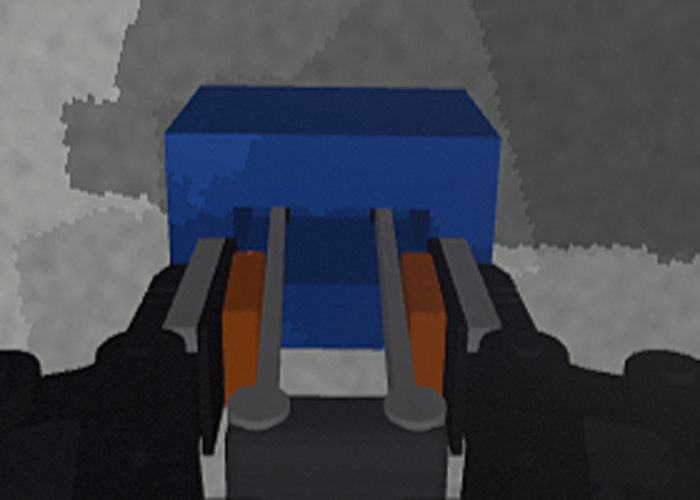

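{"fn": "drive_tool", "kwargs": {"plan": [[[0,0,0.0006],0],[[0,0,0],0],[[0,0,0],0]]}}

```text
clock: 28.38
position: [566.2, -3.4, 88.4]
ee_rot: [-0.143, 0.99, -0.0, 0.0]
contact_force: [-0.4, 0.0, 3.9]
gripper_width: 36.6
```

{"fn": "drive_tool", "kwargs": {"plan": [[[0,0,0.0006],0],[[0,0,0],0],[[0,0,0],0]]}}

```text
clock: 28.75
position: [566.6, -3.5, 88.1]
ee_rot: [-0.143, 0.99, -0.0, 0.001]
contact_force: [-0.5, -0.6, 5.6]
gripper_width: 37.0
```

The tips are on the well floor (4–6 N). I'll open slowly.

{"fn": "drive_tool", "kwargs": {"plan": [[[0,0,-0.0006],0],[[0,0,0],0],[[0,0,0],0]], "fingers": 0.1}}

```text
clock: 29.12
position: [566.0, -3.5, 88.0]
ee_rot: [-0.143, 0.99, -0.0, 0.0]
contact_force: [1.4, -2.0, 2.8]
gripper_width: 38.4
```

{"fn": "drive_tool", "kwargs": {"plan": [[[0,0,0],0],[[0,0,0],0],[[0,0,0],0]], "fingers": 0}}

```text
clock: 29.5
position: [565.5, -3.4, 87.6]
ee_rot: [-0.143, 0.99, 0.0, -0.0]
contact_force: [-0.5, 0.7, 0.6]
gripper_width: 42.9
```

{"fn": "drive_tool", "kwargs": {"plan": [[[0,0,0],0],[[0,0,0],0],[[0,0,0],0],[[0,0,0],0],[[0,0,0],0],[[0,0,0],0]], "fingers": -1}}

```text
clock: 30.25
position: [565.8, -3.5, 87.9]
ee_rot: [-0.143, 0.99, 0.0, 0.0]
contact_force: [0.6, 0.1, -0.3]
gripper_width: 85.3
```

```bash
python3 - <<'E'
from h import *
snap("wrist","w20"); s=arm.read_state(); print(s["clock"],s["position"],s["contact_force"],s["gripper_width"])
crop("w20",180,150,460,350,2.5,"c26")
E
```

```text
30.3 [565.8142552   -3.47704979  87.92119687] [-0.48534212 -0.35832767  0.35901592] 85.86149307267704
```

View pics/c26.png

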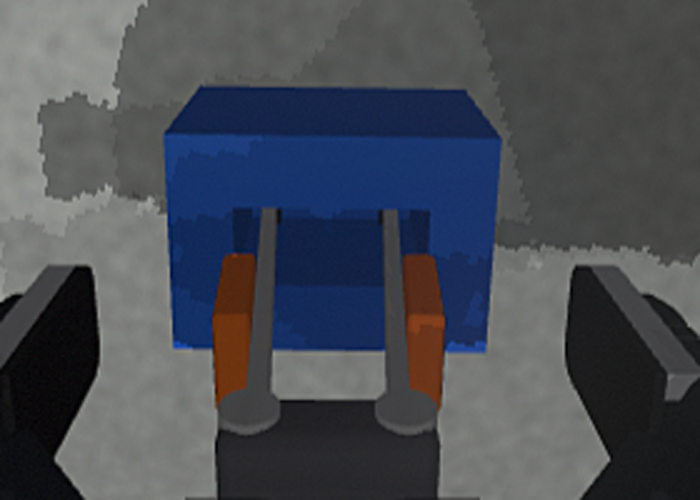

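The tongs are standing free. I'll raise the gripper straight up and check.

{"fn": "drive_tool", "kwargs": {"plan": [[[0,0,-0.01],0],[[0,0,-0.025],0],[[0,0,-0.04],0],[[0,0,-0.04],0],[[0,0,-0.03],0],[[0,0,-0.02],0],[[0,0,0],0],[[0,0,0],0],[[0,0,0],0]]}}

```text
clock: 31.42
position: [565.2, -3.6, 251.7]
ee_rot: [-0.143, 0.99, -0.0, -0.001]
contact_force: [-0.9, -0.1, -1.2]
gripper_width: 85.3
```

```bash
python3 - <<'E'
from h import *
snap("wrist","w21"); snap("scene","s21");s=arm.read_state(); print(s["clock"],s["position"],s["contact_force"],s["gripper_width"])
a=cv2.imread("pics/w21.png")[140:260,250:370];b=cv2.imread("pics/s21.png")[170:270,320:440]
cv2.imwrite("pics/c27.png",np.hstack([cv2.resize(a,(360,360),interpolation=2),cv2.resize(b,(432,360),interpolation=2)]))
E
```

```text
31.525 [565.5057787   -3.52454416 251.89849317] [-0.07116534 -0.61182054 -0.32114286] 85.50230270369009
```

View pics/c27.png

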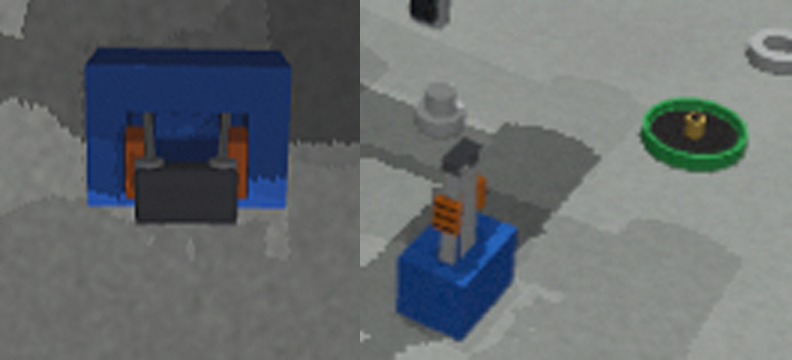

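View pics/w21.png

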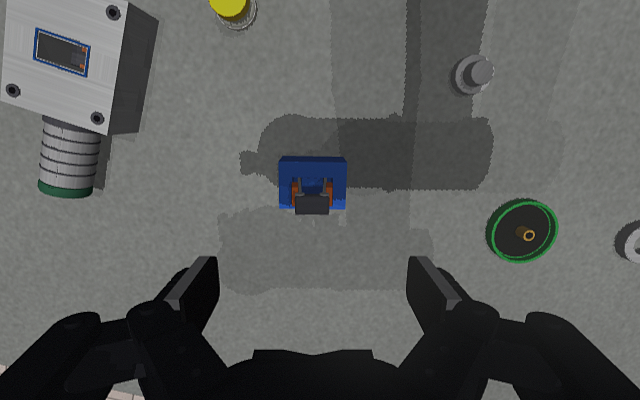

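The tongs stand upright in the blue stand at (312,190), the spacer stands near the dish centre at (526,234), the pocket is empty, and the gripper is clear. I'll hand in.

```bash
python3 - <<'E'
from h import *
print("spacer",onplane("w21",(528,235.5),22),"crossbar",onplane("w21",(312,204.5),124))
print(arm.job_done())
E
```

```text
spacer [[557.35350751 257.09985115  22.        ]] crossbar [[565.42736138  -4.13980401 124.        ]]
the job is handed in; nothing more can be done
None
```

The spacer now stands upright in the green dish and the tongs are back in the blue stand, released. I handed the job in at about 31.5 s; `job_done()` gives no verdict.

- **Draw:** I lowered the half-squeezed tongs into the grey block's pocket and closed on the spacer in steps until the width stopped changing, at 32.5 mm over the plates. I then pulled it straight out; it came free cleanly and stayed upright in the jaws.
- **Set-down:** I lowered the spacer onto the dish floor until the wrist force rose by about 3 N, then opened the jaws gradually. The tongs went back to the well floor at 4–6 N and I let go.

**Last checks:**
- The spacer measures (557, 257), about 2 mm from the dish centre at (556, 258), and looks upright.
- The tongs' crossbar measures (565, -4) against the stand mouth at (566, -4), and they look upright.
- The pocket is empty, the gripper is well clear, and the jar and hub look unmoved. The bearing is only partly in the last views and I did not look at the bolt again.

**Not measured:** the pinch force, taken only from the stated grip limit (about 16 N per jaw at 60 N).

No check failed. The views disagreed by 1–2 mm about the tip and pocket centres, so I made small corrections before going into the pocket and the stand. The first wrist reading of the dish was 5 mm off and the two later ones agreed.

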